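Release the short air tube from its push-fit outlet

ROBOT

A 6-joint arm with a two-finger parallel gripper is mounted at the origin on the work surface. World frame = base frame: x ahead of the robot, y to its left, z up, the work surface at z = 0. Lengths are in m, angles in rad, forces in N, time in s.
With the tool pointing down it reaches from about 0.4 to 0.925 m from the base axis. Payload 3.4 kg.
Tool frame: the origin (TCP) lies at the very end of the fingers, on their centre line; the grasp point (between the pads) lies 19 mm behind it; z points along the fingers, y is the direction in which the jaws open and shut (so a half turn about z gives the same grasp; the last joint's range is limited). The gripper opens to 85 mm and grips with 20 to 120 N. Pads are 22 mm wide; open, the fingers measure 114 mm over their backs; the gripper's body (76 mm by 85 mm) begins 54 mm behind the grasp point. The pads swing forward as they close: fully open they stand 13 mm farther back than shut.
Start: joints at [-1.218, 0.307, 1.506, -0, 1.328, -0.073], TCP at [0.237, -0.524, 0.231] pointing down, gripper open.
Joint ranges: [-3.12, 3.12], [-1.05, 2.28], [0.14, 2.33], [-1.42, 4.57], [0.1, 2.73], [-2.68, 2.68]. Speed limits (rad/s): [2.57, 2.57, 3.14, 3.14, 3.14, 3.14].

INTERFACE

Orientations are given as a unit quaternion [x, y, z, w].
In Python, from cell import state, capture, camera_params, hand_in gives the robot as it stands.
- The arm moves only by the tool move_arm, never from a script. Its argument "deltas" is text: rows parted by semicolons, each of 7 numbers parted by spaces: the shift along the world's x, y, z in mm, then the turn, a rotation vector about the world's x, y, z in rad, then the finger opening in mm, from 0 to 85.4. A call has 1 to 12 rows; each row is the pose to reach, as a shift and turn from the pose measured when the call began; what a row does not reach only later rows make up. A row lasts 1/8 s, in which the tool goes at most 62.5 mm and 10.7 degrees, less where a joint would pass 70% of its speed; a pose out of reach is approached as far as the arm can. A call with a gripper value outside its range is refused whole. The fingers move at their own pace and stop on an object; "force" is the grip in N (left out, the last holds). Time passes only in rows, so rows that repeat a pose let the fingers close. It gives the time, the measured TCP pose, the force and the opening at its end, in the units of the state.
- state(): the state, without advancing time (a new reading comes with each control period).
- capture(name): name is "scene" or "top" or "wrist"; returns the picture (400x640x3 uint8, red, green, blue); there is no depth.
- camera_params(name): a dict with "K" (3x3 intrinsics, pixels), "rvec" (rotation vector, rad) and "tvec" (3), from world to camera coordinates, as OpenCV has them. Camera axes: x right, y down, z forward; pixel columns grow to the right and rows downward; lengths in m; the calibration is good to about 2 mm. A picture is of the moment at which its call begins: read the wrist's pose just before it. camera_params takes no time and is no camera call; for the wrist camera it gives the pose at the moment of the call.
- hand_in(): hands the job in, once; it reports no verdict.
The state is a dict: "clock": time; "joint_pos": joint angles; "joint_velocities": joint speeds; "joint_efforts": joint torques, N m; "ee_pos": TCP position; "tcp_rot": TCP orientation; "wrist_force": force on the tool from outside, world axes, zero at the start; "moment": the same for the moment, N m; "finger_gap": finger opening in m.
Only numpy, scipy, OpenCV 4.12 (cv2) and the standard library are available. Lean on these libraries where they do the work, as an engineer would, in place of code of your own. Each camera call takes 0.05 s, during which the arm holds its last target. There are 200 camera calls.

TASK

Take the short straight blow-off tube out of its push-fit air outlet on the carving bench: press the white release ring down around it and keep it down while you pull the tube straight up and out. Then stand the tube, thick foot down, in the empty bamboo cup and let go of it there.

Things in the scene. Friction and masses are not known exactly. Their poses are not given: they have to be found in the camera images.
- tube_mid (a point): Short straight aluminium tube, 120 mm long: 16 mm round shaft, thick foot 22 mm across and 12 mm tall at its lower end; about 70 g. Point: its centre, 60 mm above the foot's underside; z along the tube to its top. Starts upright in the outlet, its top 44 mm above the ring. The taller tube with a bent-over top, in a like outlet, is not wanted.
- ring_top (a point): White plastic release ring around the short tube: flange 60 mm across, 26 mm hole, on a dark round outlet fixed to the bench. Point: centre of its upper face, 96 mm above the bench when up; the tube's foot ends 76 mm below. z up. One gripper does both: fingers opened some 35 mm astride the shaft, tips push the ring down, close on the shaft just above it while it is down, and lift.
- short_fitting_ring (a joint): How far that ring is pressed down, m: 0 up, 0.014 at its stop. Inner jaws hold the tube's foot until it is 0.004 down; 0.006 to 0.012 is a good press. A spring (3 to 6 N) raises it once let go and the jaws hold a seated tube again; after the foot has risen 3 mm with the ring down, the tube comes out even if the ring follows it up.
- cup_mouth (a point): The empty cup: a section of bamboo 56 mm across on a 90 mm square wooden foot, fixed to the bench. Point: centre of its open mouth, 62 mm above the bench; z up. The round hole is 40 mm across and 50 mm deep; the tube leans a little in it. The wider, taller pot full of carving tools is not wanted.
There are look-alikes about, which are no part of the job. Leave any red look-alike of the part that bears ring_top alone.

How it is judged:
On the way, in this order (a step that is already met when the one before it is completed fails the run):
1. the release ring is pressed down around the seated tube (value of joint short_fitting_ring above 0.004 m and horizontal distance between tube_mid and ring_top below 0.012 m), for 0.1 s.
2. the tube is drawn up out of the outlet (z of tube_mid in the frame of ring_top above 0.064 m), for 0.1 s.
At the end, for the whole second after the job is handed in: The short tube stands foot down in the empty bamboo cup: its centre within 35 mm sideways of the cup's centre and between 8 mm below and 16 mm above the mouth (foot on the cup's floor), leaning less than 0.6 rad, and stays so with the gripper away (horizontal distance between tube_mid and cup_mouth below 0.035 m and z of tube_mid in the frame of cup_mouth between -0.008 and 0.016 m and angle between tube_mid's own z axis and vertical below 0.6 rad); the robot touches nothing.
It also fails if it takes over 40 s, if anything falls off the work surface, if the arm or the gripper's body presses on something with over 40 N, if the wrist force passes 120 N, or if a joint passes its speed limit or range.

## Working session

There is one attempt and no reset: what is moved stays moved. The work goes in short steps, Python scripts to look and compute and a tool call to move; the robot and the scene stay as the last step left them, time stands still between calls to the robot, and variables do not carry over. Pictures are saved under pics/ and viewed, about 8 in all and at most 12, crops included, and the job is handed in when it is done.

Besides the shell and the picture viewer there is one more tool, called after "Request:" as name(argument=value, ...) on one line, values as JSON. move_arm: Moves the arm, as the interface text tells. Its arguments: {"type":"object","properties":{"deltas":{"type":"string"},"force":{"type":"number"}},"required":["deltas"]}

```bash
mkdir -p pics
cat > h.py <<'E'
import numpy as np, cv2
from cell import state, capture, camera_params, hand_in
def save(n,img): cv2.imwrite('pics/'+n+'.png',cv2.cvtColor(img,cv2.COLOR_RGB2BGR))
def P(c):
    p=camera_params(c);return np.array(p['K'],float),cv2.Rodrigues(np.array(p['rvec'],float))[0],np.array(p['tvec'],float).ravel()
def back(c,uv,z,p=None):
    K,R,t=p or P(c);d=R.T@np.linalg.inv(K)@[uv[0],uv[1],1];o=-R.T@t
    return o+d*(z-o[2])/d[2]
def proj(c,X,p=None):
    K,R,t=p or P(c);x=K@(R@np.array(X,float)+t);return x[:2]/x[2]
E
python3 - <<'E'
from h import *
s=state();print(s['clock'],s['ee_pos'],s['tcp_rot'],s['finger_gap'])
a=capture('scene');b=capture('top')
save('scene',a);save('top',b)
for c in('scene','top'):
    K,R,t=P(c);print(c,-R.T@t,K[0,0])
E
```

```text
0.0 [ 0.2372362  -0.5230087   0.23037536] [ 9.77422193e-01  2.11293156e-01 -1.52901085e-04 -1.01730286e-03] 0.0853681117242951
scene [0.85362921 0.44121686 0.58803916] 396.5485894162498
top [ 0.3941048  -0.01862629  0.80876586] 439.0563450359561
```

View pics/scene.png

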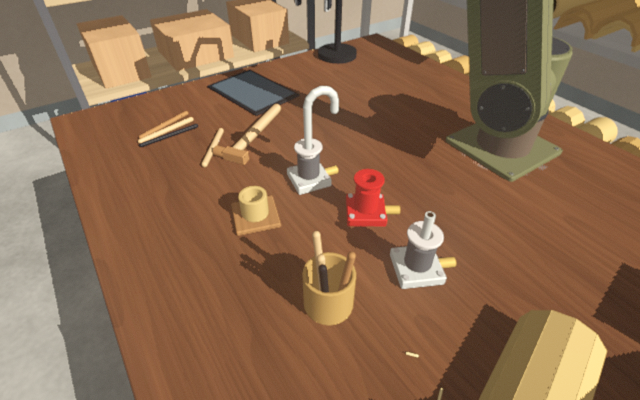

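View pics/top.png

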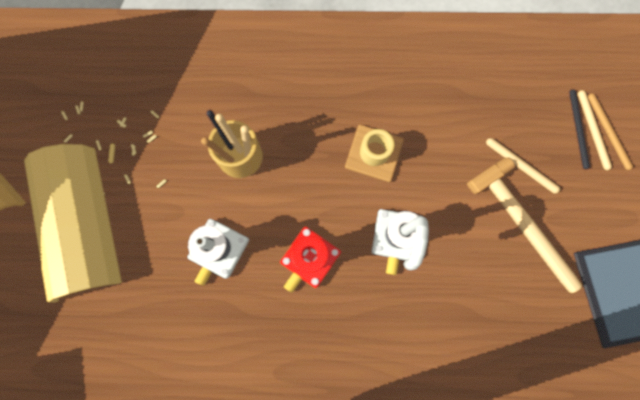

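Candidates (scene pixels):
- **Outlets:** the short straight tube in the white ring at (425,235) is the one wanted. The bent tube at (308,150) and the red fitting at (368,190) are not.
- **Cups:** the cup on the square foot at (253,203) is wanted. The tool pot at (328,290) is not.

In the top view the same two targets are at (207,244) and (377,146). One close crop to check both.

Run:
```python
from h import *
a=cv2.imread('pics/scene.png');b=cv2.imread('pics/top.png')
def cr(i,x,y): return cv2.resize(i[y:y+60,x:x+80],None,fx=5,fy=5,interpolation=cv2.INTER_CUBIC)
o=np.vstack([np.hstack([cr(a,385,205),cr(a,215,175)]),np.hstack([cr(b,170,215),cr(b,340,120)])])
cv2.imwrite('pics/crop.png',o)
print(back('top',(208,244),.096),back('scene',(425,236),.096),back('top',(377,147),.062),back('scene',(253,194),.062))
```

```text
[0.45582056 0.16266292 0.096     ] [0.46131484 0.16941883 0.096     ] [ 0.63369452 -0.11830554  0.062     ] [ 0.63832732 -0.11929271  0.062     ]
```

View pics/crop.png

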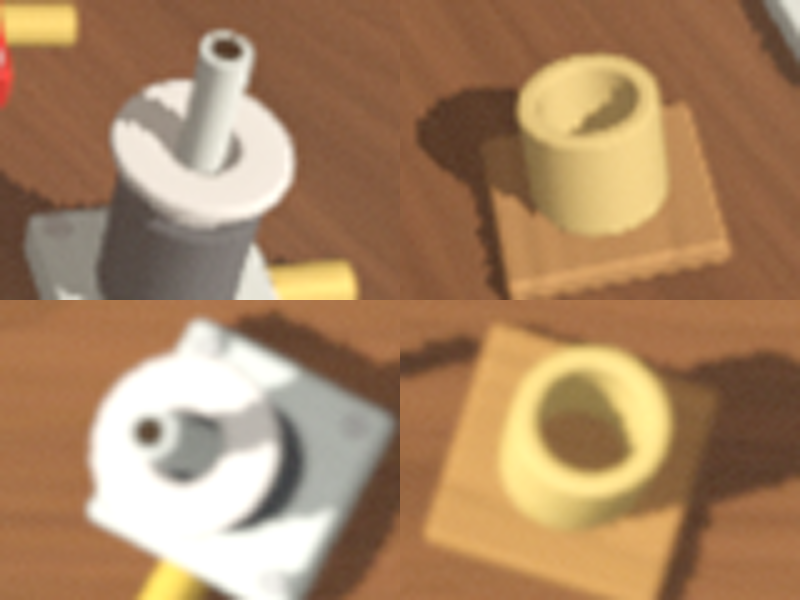

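Run:
```python
from h import *
for n,t,s,z in(('ring',(206.6,243),(425.2,233.8),.096),('tubetop',(199.6,241),(430.2,214),.140),('cup',(378.2,144.6),(252.6,194.6),.062)):
    print(n,back('top',t,z),back('scene',s,z))
from scipy.spatial.transform import Rotation as R
print(R.from_quat(state()['tcp_rot']).as_matrix().round(3))
```

```text
ring [0.45741269 0.16503704 0.096     ] [0.45749797 0.16604024 0.096     ]
tubetop [0.45642467 0.16456985 0.14      ] [0.45555677 0.16418743 0.14      ]
cup [ 0.63816522 -0.12050448  0.062     ] [ 0.63979129 -0.11812793  0.062     ]
[[ 0.911  0.413 -0.001]
 [ 0.413 -0.911  0.002]
 [ 0.    -0.002 -1.   ]]
```

Both cameras agree on the positions, to 1–3 mm: ring at (0.457, 0.1655) and cup at (0.639, -0.119). The crop shows the plain white ring with a straight shaft, and the empty cup on its square foot. I'll go over high, clear of the bent tube.

Request:
move_arm(deltas="30 40 30 0 0 0 36; 60 80 60 0 0 0 36; 90 120 90 0 0 0 36; 125 165 100 0 0 0 36; 155 205 100 0 0 0 36; 185 240 100 0 0 0 36; 210 285 100 0 0 0 36; 215 335 100 0 0 0 36; 220 385 100 0 0 0 36; 220 435 100 0 0 0 36; 220 485 100 0 0 0 36; 220 535 100 0 0 0 36")

```text
clock: 1.6
ee_pos: [0.4568, 0.0135, 0.3301]
tcp_rot: [0.977, 0.211, -0.0, -0.001]
wrist_force: [1.2, 0.3, 0.2]
finger_gap: 0.036
```

Request:
move_arm(deltas="0 50 0 0 0 0 36; 0 100 0 0 0 0 36; 0 150 -40 0 0 0 36; 0 165 -80 0 0 0 36; 0 165 -100 0 0 0 36; 0 165 -100 0 0 0 36")

```text
clock: 2.35
ee_pos: [0.4549, 0.1784, 0.2281]
tcp_rot: [0.977, 0.212, -0.003, -0.001]
wrist_force: [0.2, -0.6, -1.1]
finger_gap: 0.0362
```

Request:
move_arm(deltas="2 -13 -20 0 0 0 36; 2 -13 -50 0 0 0 36; 2 -13 -65 0 0 0 36; 2 -13 -65 0 0 0 36; 2 -13 -65 0 0 0 36")

```text
clock: 2.98
ee_pos: [0.458, 0.1654, 0.1644]
tcp_rot: [0.977, 0.211, -0.002, -0.001]
wrist_force: [1.2, 0.7, 0.1]
finger_gap: 0.0362
```

Run:
```python
from h import *
s=state();print(s['ee_pos'],s['tcp_rot'],s['wrist_force'])
p=P('wrist');w=capture('wrist');a=capture('scene')
save('mix',np.vstack([w[:,:],cv2.resize(a[150:275,340:540],(640,400))])[:, :])
m=cv2.imread('pics/mix.png');cv2.imwrite('pics/mix.png',cv2.resize(m,(480,600)))
for z in(.096,.14): print(proj('wrist',(.457,.1655,z),p))
np.savez('w1.npz',*p);save('w1',w)
```

```text
[0.45804433 0.16543379 0.16439921] [ 9.77395332e-01  2.11409952e-01 -1.86921133e-03 -8.38285696e-04] [1.16135122 0.69671483 0.07403024]
[319.27436214 216.88024998]
[319.13440294 242.6921532 ]
```

View pics/mix.png

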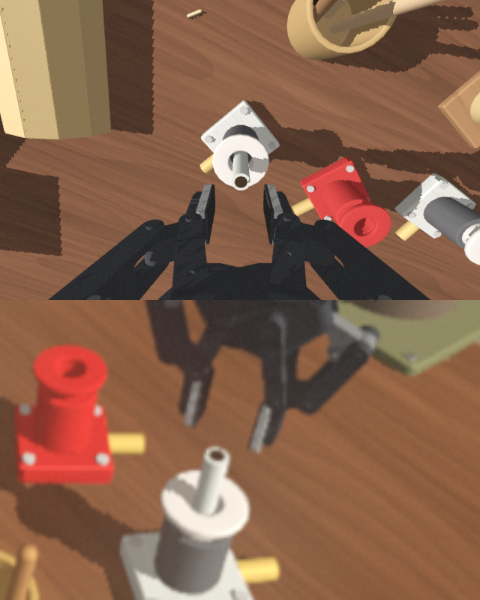

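Wrist view: ring at about (321,216) and tube top at about (321,241), within 2 px of what I predicted. The fingers straddle it symmetrically, so I'll go down and press.

Request:
move_arm(deltas="-1 0 -30 0 0 0 36; -1 0 -55 0 0 0 36; -1 0 -62 0 0 0 36; -1 0 -67 0 0 0 36; -1 0 -67 0 0 0 36")

```text
clock: 3.7
ee_pos: [0.4576, 0.1657, 0.0979]
tcp_rot: [0.977, 0.212, -0.001, -0.001]
wrist_force: [-0.6, 1.1, 0.0]
finger_gap: 0.0363
```

Request:
move_arm(deltas="0 0 -3 0 0 0 36; 0 0 -6 0 0 0 36; 0 0 -10 0 0 0 36; 0 0 -10 0 0 0 36; 0 0 -10 0 0 0 36")

```text
clock: 4.32
ee_pos: [0.4584, 0.1659, 0.0882]
tcp_rot: [0.977, 0.212, -0.0, -0.001]
wrist_force: [1.8, 0.7, 3.6]
finger_gap: 0.0361
```

Request:
move_arm(deltas="0 0 -2 0 0 0 36; 0 0 -2 0 0 0 36; 0 0 -2 0 0 0 36")

```text
clock: 4.7
ee_pos: [0.4584, 0.1659, 0.0862]
tcp_rot: [0.977, 0.212, -0.0, -0.001]
wrist_force: [0.7, 0.7, 3.4]
finger_gap: 0.0362
```

Run:
```python
from h import *
a=capture('scene');b=cv2.imread('pics/scene.png')
save('press',a);a=cv2.imread('pics/press.png')
f=lambda i:cv2.resize(i[195:295,385:465],(400,500),interpolation=cv2.INTER_CUBIC)
cv2.imwrite('pics/press.png',np.hstack([f(b),f(a)]))
for z in(.096,.09,.086,.082):print(z,proj('scene',(.457,.1655,z)))
```

```text
0.096 [425.18320372 233.47803835]
0.09 [424.54033435 235.89195655]
0.086 [424.11606304 237.48505815]
0.082 [423.69519005 239.06539939]
```

View pics/press.png

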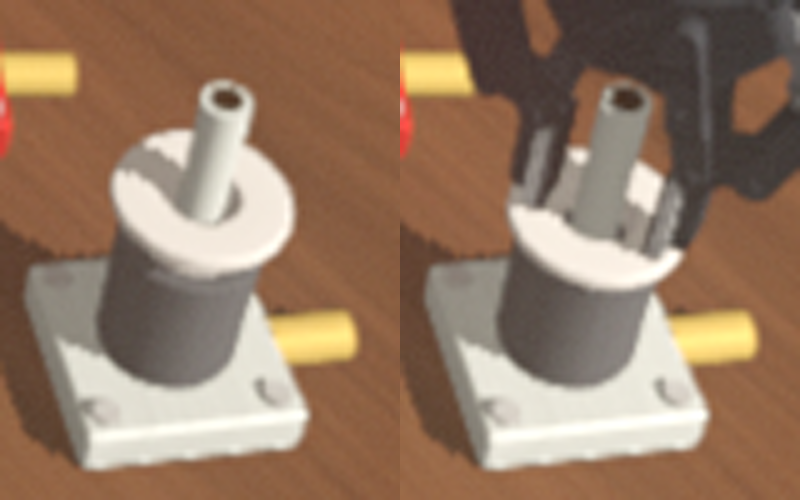

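The ring edge has dropped 15–18 crop px, about 8 mm, and the spring pushes back with 3.5 N. The tube is still upright between the fingers, so I'll close on the shaft.

Request:
move_arm(deltas="0 0 0 0 0 0 25; 0 0 0 0 0 0 16; 0 0 0 0 0 0 8; 0 0 0 0 0 0 8; 0 0 0 0 0 0 8; 0 0 0 0 0 0 8; 0 0 0 0 0 0 8", force=50)

```text
clock: 5.62
ee_pos: [0.4582, 0.1658, 0.0863]
tcp_rot: [0.977, 0.212, -0.001, -0.001]
wrist_force: [-0.1, -1.5, 5.8]
finger_gap: 0.0149
```

Request:
move_arm(deltas="0 0 3 0 0 0 8; 0 0 6 0 0 0 8; 0 0 12 0 0 0 8; 0 0 20 0 0 0 8; 0 0 30 0 0 0 8; 0 0 45 0 0 0 8; 0 0 65 0 0 0 8; 0 0 90 0 0 0 8; 0 0 115 0 0 0 8; 0 0 130 0 0 0 8; 0 0 130 0 0 0 8; 0 0 130 0 0 0 8")

```text
clock: 7.12
ee_pos: [0.4573, 0.1657, 0.2155]
tcp_rot: [0.977, 0.212, -0.001, -0.001]
wrist_force: [0.4, -0.7, -0.1]
finger_gap: 0.0148
```

Run:
```python
from h import *
s=state();print(s['ee_pos'],s['wrist_force'],s['finger_gap'])
a=capture('scene');save('lift',cv2.resize(a[80:280,300:560],(650,500)))
```

```text
[0.45726707 0.16571204 0.21551689] [ 0.44646718 -0.65625352 -0.11201078] 0.014777291781830243
```

View pics/lift.png

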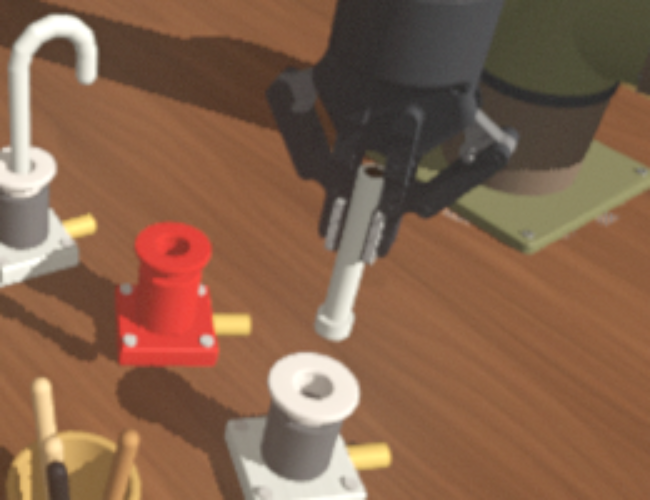

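The tube is out and in the fingers, its foot at crop (334,325) and its top at (375,172). I'll check for tilt numerically.

Run:
```python
from h import *
for z in(.149,.155,.269): print(z,proj('scene',(.4573,.1657,z)), (proj('scene',(.4573,.1657,z))-[300,80])*2.5)
```

```text
0.149 [431.17752143 210.95199042] [327.94380356 327.37997606]
0.155 [431.90466304 208.22152118] [329.76165761 320.55380296]
0.269 [447.763548   148.67026396] [369.40886999 171.6756599 ]
```

Request:
move_arm(deltas="10 -30 10 0 0 0 8; 30 -70 10 0 0 0 8; 60 -115 10 0 0 0 8; 90 -155 10 0 0 0 8; 120 -195 10 0 0 0 8; 150 -235 10 0 0 0 8; 170 -265 5 0 0 0 8; 180 -280 0 0 0 0 8; 182 -285 -10 0 0 0 8; 182 -285 -20 0 0 0 8; 182 -285 -40 0 0 0 8; 182 -285 -60 0 0 0 8")

```text
clock: 8.68
ee_pos: [0.6381, -0.1176, 0.1545]
tcp_rot: [0.977, 0.212, -0.002, -0.001]
wrist_force: [0.1, -0.7, -0.2]
finger_gap: 0.0148
```

Run:
```python
from h import *
s=state();print(s['ee_pos'],s['wrist_force'],s['finger_gap'])
e=np.array(s['ee_pos'])
a=capture('scene');b=capture('top')
save('over',np.hstack([cv2.resize(a[130:250,200:300],(400,480),interpolation=cv2.INTER_CUBIC),cv2.resize(b[90:210,330:430],(400,480),interpolation=cv2.INTER_CUBIC)]))
for n,X in(('foot',e-[0,0,.066]),('top',e+[0,0,.054]),('cup',(.639,-.119,.062))):
  print(n,(proj('scene',X)-[200,130])*4,(proj('top',X)-[330,90])*4)
```

```text
[ 0.63807201 -0.11759731  0.15449986] [ 0.12304048 -0.72040414 -0.1779872 ] 0.014765263382868654
foot [207.92051705 217.06073197] [194.12792054 199.3127149 ]
top [176.40760637   6.57430767] [237.85656429  92.61080029]
cup [211.04508429 256.82971222] [189.37825015 216.56877496]
```

View pics/over.png

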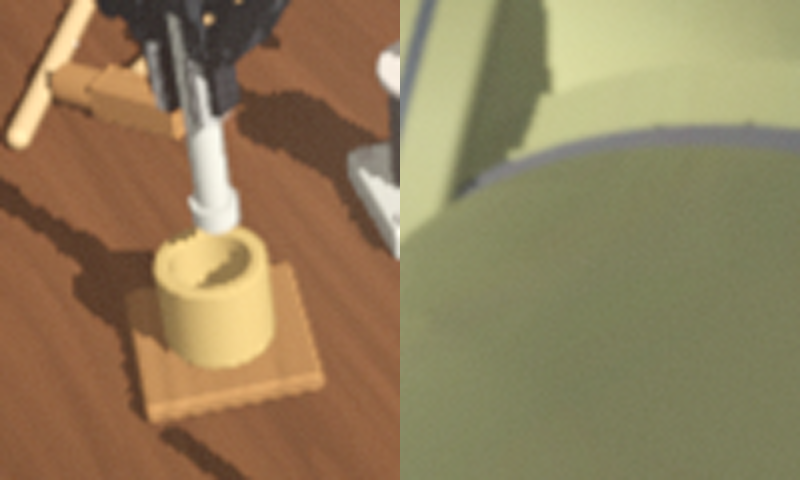

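The foot is just above the mouth, its underside centre at about (215,216) in the crop with the mouth at (212,258). That puts the foot some 2.5 mm off the tool axis, toward image right. I'll correct by (+3, -3) mm and lower. The arm hides the cup in the top view.

Request:
move_arm(deltas="3 -3 0 0 0 0 8; 3 -3 -10 0 0 0 8; 3 -3 -20 0 0 0 8; 3 -3 -30 0 0 0 8; 3 -3 -40 0 0 0 8; 3 -3 -50 0 0 0 8; 3 -3 -60 0 0 0 8; 3 -3 -66 0 0 0 8; 3 -3 -70 0 0 0 8; 3 -3 -70 0 0 0 8")

```text
clock: 10.02
ee_pos: [0.6391, -0.1202, 0.0822]
tcp_rot: [0.977, 0.212, -0.005, -0.003]
wrist_force: [0.3, -0.0, -0.7]
finger_gap: 0.0148
```

Request:
move_arm(deltas="0 0 -1 0 0 0 8; 0 0 -2 0 0 0 8; 0 0 -3 0 0 0 8; 0 0 -4 0 0 0 8; 0 0 -4 0 0 0 8")

```text
clock: 10.65
ee_pos: [0.6392, -0.1202, 0.0784]
tcp_rot: [0.977, 0.212, -0.005, -0.003]
wrist_force: [0.1, 0.0, 0.0]
finger_gap: 0.0152
```

Request:
move_arm(deltas="0 0 0 0 0 0 18; 0 0 0 0 0 0 22; 0 0 0 0 0 0 30; 0 0 0 0 0 0 45; 0 0 0 0 0 0 55; 0 0 0 0 0 0 55; 0 0 10 0 0 0 55; 0 0 30 0 0 0 55; 0 0 60 0 0 0 55; 0 0 100 0 0 0 55; 0 0 140 0 0 0 55; 0 0 140 0 0 0 55")

```text
clock: 12.15
ee_pos: [0.6419, -0.1209, 0.2236]
tcp_rot: [0.977, 0.212, -0.0, -0.0]
wrist_force: [0.9, 0.2, -0.8]
finger_gap: 0.0553
```

Request:
move_arm(deltas="-20 50 10 0 0 0 55; -50 90 10 0 0 0 55; -70 130 10 0 0 0 55; -90 170 10 0 0 0 55; -90 170 10 0 0 0 55; -90 170 10 0 0 0 55")

```text
clock: 12.9
ee_pos: [0.5518, 0.0489, 0.2334]
tcp_rot: [0.977, 0.213, -0.001, -0.0]
wrist_force: [1.2, -0.5, -0.1]
finger_gap: 0.0547
```

Run:
```python
from h import *
s=state();print(s['clock'],s['ee_pos'],s['wrist_force'],s['finger_gap'])
a=capture('scene');b=capture('top')
save('end',np.hstack([cv2.resize(a[130:250,200:300],(400,480),interpolation=cv2.INTER_CUBIC),cv2.resize(b[90:210,330:430],(400,480),interpolation=cv2.INTER_CUBIC)]))
for z in(.062,.132): print(z,(proj('scene',(.639,-.119,z))-[200,130])*4,(proj('top',(.639,-.119,z))-[330,90])*4)
```

```text
12.9 [0.551832   0.04893821 0.23336087] [ 1.20236469 -0.51429382 -0.09138157] 0.05467205596917083
0.062 [211.04508429 256.82971222] [189.37825015 216.56877496]
0.132 [194.1539287  145.21176471] [211.73469942 162.56330176]
```

View pics/end.png

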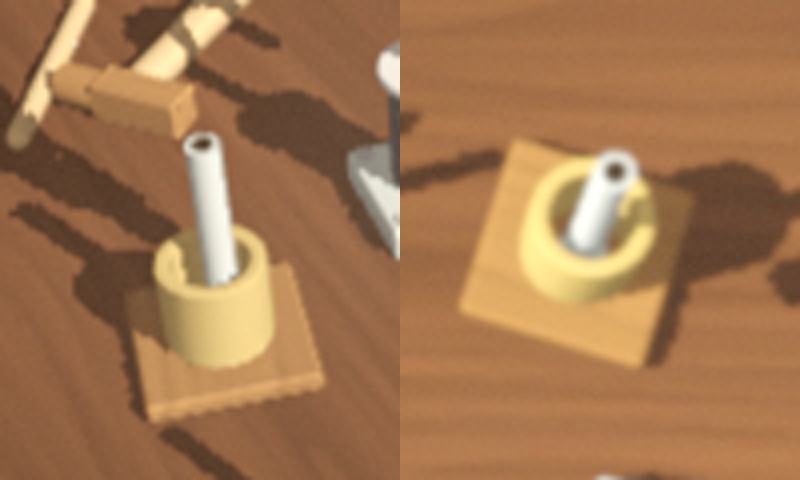

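The tube stands nearly upright in the cup. Its top is at crop (202,143) against a predicted (194,145), and at (215,172) against (212,163) in the top view. The gripper is well away, so I'm handing in.

```bash
python3 -c "
from h import *
print(hand_in())"
```

```text
the job is handed in; nothing more can be done
None
```

The short tube is out of its outlet and standing foot down in the empty bamboo cup, and I handed the job in at about 13 s. `hand_in` gives no verdict, so this rests on my own checks.

- **Release and pull:** I pressed the white ring down about 8 mm with the fingers astride the shaft. The spring pushed back with about 3.5 N, rising to 5.8 N once the fingers closed. I gripped the shaft at 50 N with the ring held down, then lifted the tube straight up 130 mm.
- **Placing:** I corrected a foot offset of about 2.5 mm above the cup. Then I lowered the tube to the floor height, opened the fingers and backed away.
- **Last checks:** In both cameras the tube stands in the cup, nearly upright, with its top within about 3 mm of where it should be. The gripper is some 19 cm away and reads only about 1 N of sensor noise.
- **Not measured directly:** I estimated the ring depth from the picture (8 mm, give or take about 2 mm). I felt no clear floor contact when lowering, so I judged the foot's height from the tool position and the final pictures.

No check failed. The two cameras disagreed by up to 3 mm on the cup's position, well inside the clearance.

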